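# Make up two furniture hardware kits

## Task

Make up the two hardware kits from the stock board, one part to a bay, standing upright as they do now. The green tray gets the dark walnut knob and the black rubber foot in its two square bays (either way round) and the aluminium bar pull on its legs in the long bay; the orange tray gets the white porcelain knob and the levelling foot with the steel stud, one in each bay. Set the parts down rather than dropping them, and leave the spare blue knob, the paint tin and the jigsaw where they are.

Things in the scene. Friction and masses are not known exactly. Their poses are not given: they have to be found in the camera images.
- walnut_knob: Turned knob of dark brown walnut, 40 mm tall, standing on its 26 mm round foot: waist 22 mm across at 12 mm height, head 36 mm across from 22 to 34 mm, flat top 26 mm. Origin: centre of the underside; z up its axis. Starts upright on a fixed grey stock board (250 x 210 mm, 12 mm thick), 70 mm or more from its neighbours. 
- white_knob: Turned knob of white porcelain, 40 mm tall, standing on its 26 mm round foot: waist 22 mm across at 12 mm height, head 36 mm across from 22 to 34 mm, flat top 26 mm. Origin: centre of the underside; z up its axis. Starts upright on a fixed grey stock board (250 x 210 mm, 12 mm thick), 70 mm or more from its neighbours. 
- blue_knob: Turned knob of blue-lacquered wood, 40 mm tall, standing on its 26 mm round foot: waist 22 mm across at 12 mm height, head 36 mm across from 22 to 34 mm, flat top 26 mm. Origin: centre of the underside; z up its axis. Starts upright on a fixed grey stock board (250 x 210 mm, 12 mm thick), 70 mm or more from its neighbours. A spare, in neither kit: it stays where it is.
- rubber_foot: Black rubber furniture foot, a slightly tapered solid cylinder 38 mm tall, 40 mm across at the bottom and 36 mm at the flat top. Origin: centre of the underside; z up along its axis. Starts upright on a fixed grey stock board (250 x 210 mm, 12 mm thick), 70 mm or more from its neighbours. 
- levelling_foot: Screw-in levelling foot, 58 mm tall: black disc 40 mm across and 8 mm thick at the bottom, steel nut 22 mm across up to 16 mm height, then an upright steel stud 12 mm thick up to 58 mm. Origin: centre of the underside; z up along the stud. Starts upright on a fixed grey stock board (250 x 210 mm, 12 mm thick), 70 mm or more from its neighbours. 
- bar_pull: Aluminium bar pull (drawer handle) on its two legs: a level bar 80 mm long (y), 12 mm wide (x), 24 to 36 mm above its feet, on two 12 x 12 mm legs at y = -32 and +32 mm. Origin: between the feet, at their underside; z up. Starts with y within 0.5 rad of world y. Starts upright on a fixed grey stock board (250 x 210 mm, 12 mm thick), 70 mm or more from its neighbours. 
- green_tray: Low green plastic kit tray, 137 mm (x) by 142 mm (y), with three bays; walls 4 mm thick, floor 4 mm thick, wall tops 12 mm above the bench; fixed to the bench, turned by up to 0.35 rad. Origin: centre of its underside, on the bench; z up. Two square bays 65 x 65 mm inside, centred at x = -32, y = -34.5 and +34.5 mm, and one long bay about 60 mm (x) by 134 mm (y) inside, centred at x = +34.5, y = 0.
- orange_tray: Low orange plastic kit tray, 73 mm (x) by 142 mm (y), with two bays 65 x 65 mm inside, centred at x = 0, y = -34.5 and +34.5 mm; walls 4 mm thick, floor 4 mm thick, wall tops 12 mm above the bench; fixed to the bench, turned by up to 0.35 rad. Origin: centre of its underside, on the bench; z up. 
- paint_tin: Bystander: closed blue and white paint tin, 76 mm across, 85 mm tall, beyond the work. Origin: centre of the underside.
- jigsaw: Bystander: yellow power jigsaw lying on its side, about 280 x 240 mm, 64 mm high, at the right end of the work. Origin: on the bench under the middle of its body.

How it is judged:
By the outcome, as a careful person would: the job done as asked, in the order asked, and still so for the second after the job is handed in, with the robot touching nothing.
It also fails if it takes over 128 s, if anything falls off the work surface, if the arm or the gripper's body presses on something with over 40 N, if the wrist force passes 120 N, or if a joint passes its speed limit or range.

## Robot

A 7-joint arm with a two-finger parallel gripper is mounted at the origin on the work surface. World frame = base frame: x ahead of the robot, y to its left, z up, the work surface at z = 0. Lengths are in m, angles in rad, forces in N, time in s.
With the tool pointing down it reaches from about 0.4 to 0.85 m from the base axis. Payload 10.4 kg.
Tool frame: the origin (TCP) lies on the centre line of the jaws, within the pads' length; the fingertips stand 11 mm ahead of it and the grasp point (between the pads) lies 8 mm behind it (manip.finger_overhang is the distance from the TCP to the fingertips, in m); z points along the fingers, y is the line along which they close (so a half turn about z gives the same grasp; the last joint's range is limited). The gripper opens to 85 mm and grips with 20 to 120 N. Pads are 22 mm wide; open, the fingers measure 114 mm over their backs; the gripper's body (76 mm by 85 mm) begins 54 mm behind the grasp point. The pads swing forward as they close: fully open they stand 13 mm farther back than shut.
Start: joints at [1.118, 0.332, -0.065, 1.46, 0.022, 1.35, -0.088], TCP at [0.26, -0.568, 0.242] pointing down, gripper open.
Joint ranges: [-2.6, 2.6], [-0.5, 2.12], [-1.47, 1.34], [0.16, 2.42], [-1.27, 4.41], [0.06, 2.06], [-2.6, 2.6]. Speed limits (rad/s): [2.22, 2.22, 2.79, 2.79, 3.14, 3.14, 3.14].

## Interface

Orientations are given as a unit quaternion [x, y, z, w].
In Python, from workcell import manip, imaging, workorder gives the robot as it stands.
- The arm moves only by the tool jog_arm, never from a script. Its argument "deltas" is a list of rows, each an object with "gripper": the opening, from 0 (shut) to 1 (fully open); "offset": the shift along the tool's x, y, z in m, a list of three; "rotation": the turn, a rotation vector about the tool's x, y, z in degrees, a list of three. In form: [{"gripper": gripper, "offset": [tx, ty, tz], "rotation": [ax, ay, az]}, ...]. A call has 1 to 20 rows; each row shifts and turns the commanded pose from where the row before left it, along the tool's axes as they then stand; what a row does not reach is not made up. A row lasts 1/10 s, in which the tool goes at most 50 mm and 8.59 degrees, less where a joint would pass 70% of its speed; a pose out of reach is approached as far as the arm can. A call with a gripper value outside its range is refused whole. The fingers move at their own pace and stop on an object; "newtons" is the grip in N (left out, the last holds). Time passes only in rows, so rows that do not move let the fingers close. It gives the time, the measured TCP pose, the force, the opening and the grip force at its end, in the units of the state.
- manip.get_obs(): the state, without advancing time (a new reading comes with each control period).
- imaging.camera(name): name is "side" or "top"; returns the picture (420x560x3 uint8, blue, green, red); there is no depth.
- imaging.camera_model(name): a dict with "camera_matrix" (3x3 intrinsics, pixels), "world_to_cam" (4x4, takes a point from world to camera coordinates). Camera axes: x right, y up, looking along -z (the intrinsics and any distortion apply to the point x, -y, -z); pixel columns grow to the right and rows downward; lengths in m; the calibration is good to about 2 mm. A picture is of the moment at which its call begins. camera_model takes no time and is no camera call.
- workorder.hand_in(): hands the job in; it is judged then, once.
The state is a dict: "clock": time; "joint_pos": joint angles; "joint_velocities": joint speeds; "tau": joint torques, N m; "position": TCP position; "ee_rot": TCP orientation; "ft_force": force on the tool from outside, world axes, zero at the start; "torque": the same for the moment, N m; "grip_width": opening from 0.0 (shut) to 1.0 (fully open); "grasp_force": force on a finger pad.
Only numpy, scipy, OpenCV 4.12 (cv2) and the standard library are available. Lean on these libraries where they do the work, as an engineer would, in place of code of your own. Each camera call takes 0.05 s, during which the arm holds its last target. There are 200 camera calls.

## Working session

There is one attempt and no reset: what is moved stays moved. The work goes in short steps, Python scripts to look and compute and a tool call to move; the robot and the scene stay as the last step left them, time stands still between calls to the robot, and variables do not carry over. Pictures are saved under pics/ and viewed, at most 14 in all, crops included, and the job is handed in when it is done.

Besides the shell and the picture viewer there is one more tool, called after "Emit:" as name([rows], argument=value, ...), one row to a line, values as JSON. jog_arm: Moves the arm, as the interface text tells. Its arguments: {"type":"object","properties":{"deltas":{"type":"array","items":{"type":"object","properties":{"gripper":{"type":"number"},"offset":{"type":"array","items":{"type":"number"}},"rotation":{"type":"array","items":{"type":"number"}}}}},"newtons":{"type":"number"}},"required":["deltas"]}

```bash
mkdir -p pics; python3 - <<'E'
from workcell import manip, imaging
import cv2
o=manip.get_obs(); print({k:o[k] for k in("clock","position","ee_rot","grip_width","ft_force")})
for n in("top","side"):
    cv2.imwrite(f"pics/{n}0.png",imaging.camera(n)); m=imaging.camera_model(n); print(m)
E
```

```text
{'clock': 0.0, 'position': array([ 0.26025178, -0.56783798,  0.2415115 ]), 'ee_rot': array([ 9.76994560e-01,  2.13263064e-01, -1.87374353e-04, -6.78266480e-04]), 'grip_width': 0.997673058955485, 'ft_force': array([ 0.83722853,  1.46064901, -0.0863199 ])}
{'camera_matrix': array([[452.95169657,   0.        , 287.73577609],
       [  0.        , 452.95169657, 212.90582246],
       [  0.        ,   0.        ,   1.        ]]), 'world_to_cam': array([[-0.01002759, -0.99974648,  0.02015984, -0.12361033],
       [ 0.98109532, -0.00593993,  0.19343393, -0.60955627],
       [-0.19326514,  0.0217184 ,  0.98090616, -1.17645095],
       [ 0.        ,  0.        ,  0.        ,  1.        ]])}
{'camera_matrix': array([[404.83005936,   0.        , 281.32310351],
       [  0.        , 404.83005936, 210.83197138],
       [  0.        ,   0.        ,   1.        ]]), 'world_to_cam': array([[-0.98982954, -0.14225335, -0.00121464,  0.59815471],
       [ 0.07614262, -0.53699044,  0.84014497, -0.12804497],
       [-0.12016568,  0.83150782,  0.54236054, -0.78999473],
       [ 0.        ,  0.        ,  0.        ,  1.        ]])}
```

View pics/top0.png

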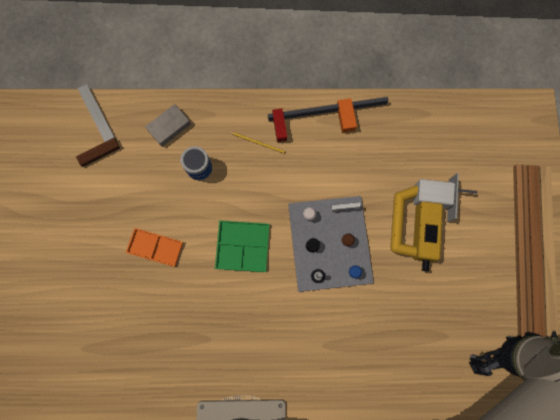

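View pics/side0.png

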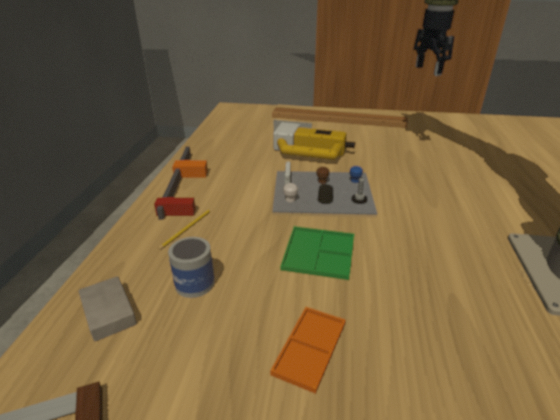

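The top view shows the board's parts at white (309,214), bar (346,207), rubber (312,245), walnut (348,240), levelling (318,276) and blue (355,272). The green tray is at (243,246) with its long bay up, and the orange tray is at (155,247). The side view shows the same layout, with the board around (323,192). Next I'll enlarge the work area.

```bash
cat > h.py <<'E'
import numpy as np, cv2
from workcell import manip, imaging
from scipy.spatial.transform import Rotation as R
def ray(n,p,z):
    m=imaging.camera_model(n);W=np.array(m["world_to_cam"]);K=np.array(m["camera_matrix"])
    d=np.linalg.inv(K)@[p[0],p[1],1.];d=W[:3,:3].T@(d*[1,-1,-1]);C=-W[:3,:3].T@W[:3,3]
    return C+d*(z-C[2])/d[2]
def pix(n,P):
    m=imaging.camera_model(n);W=np.array(m["world_to_cam"]);K=np.array(m["camera_matrix"])
    c=W[:3,:3]@np.array(P)+W[:3,3];q=K@(c*[1,-1,-1]);return q[:2]/q[2]
E
python3 - <<'E'
from h import *
t=cv2.imread("pics/top0.png");s=cv2.imread("pics/side0.png")
cv2.imwrite("pics/tc.png",cv2.resize(t[190:300,283:383],None,fx=5,fy=5,interpolation=cv2.INTER_CUBIC))
cv2.imwrite("pics/sc.png",cv2.resize(s[155:220,265:385],None,fx=6,fy=6,interpolation=cv2.INTER_CUBIC))
for n in("top","side"):
    W=imaging.camera_model(n)["world_to_cam"];print(n,-W[:3,:3].T@W[:3,3])
# trays
for n,im in(("top",t),("side",s)):
  h=cv2.cvtColor(im,cv2.COLOR_BGR2HSV)
  for nm,lo,hi in(("green",(50,100,40),(85,255,255)),("orange",(4,200,120),(13,255,255))):
    m=cv2.inRange(h,lo,hi);cs=[c for c in cv2.findContours(m,0,2)[0]]
    if n=="top": cs=[c for c in cs if c[:,0,1].min()>200]
    else: cs=[c for c in cs if c[:,0,1].min()>220]
    c=max(cs,key=cv2.contourArea)
    w=np.array([ray(n,p,.012)[:2] for p in c[:,0]],np.float32)
    print(n,nm,cv2.contourArea(c),cv2.minAreaRect(w))
E
```

```text
top [ 0.36942633 -0.10164908  1.27438881]
side [0.50689063 0.67321738 0.53676484]
top green 2335.5 ((0.525391697883606, -0.000863492488861084), (0.14091596007347107, 0.13556773960590363), 85.87884521484375)
top orange 172.5 ((0.5108768343925476, 0.19784864783287048), (0.04514622688293457, 0.06421330571174622), 73.54383087158203)
side green 2732.0 ((0.5246175527572632, 0.007660388946533203), (0.14662308990955353, 0.13223086297512054), 85.86116790771484)
side orange 469.5 ((0.5232257843017578, 0.24962297081947327), (0.14376434683799744, 0.07139758765697479), 73.34857940673828)
```

View pics/tc.png

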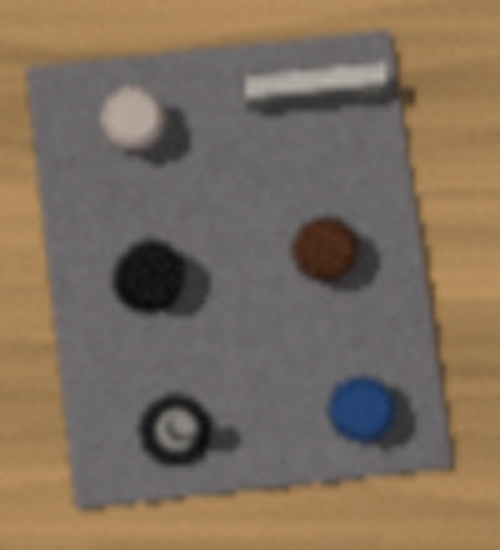

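View pics/sc.png

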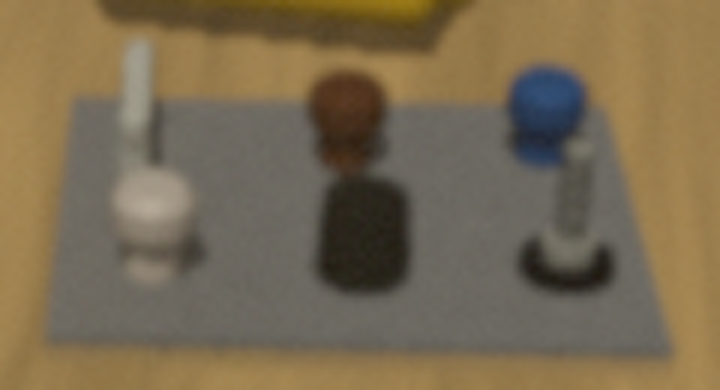

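The top crop shows the white head at (131,118), walnut at (325,249) and rubber at (149,276). The levelling disc is at (176,430), and the bar runs from (247,88) to (387,75). The side crop confirms that everything is upright. Next I'll refine these with masks and cross-check them in the side view.

```bash
cat > meas.py <<'E'
from h import *
t=cv2.imread("pics/top0.png");s=cv2.imread("pics/side0.png")
f=lambda u,v:np.array([283+(u+.5)/5-.5,190+(v+.5)/5-.5])
g=lambda u,v:np.array([265+(u+.5)/6-.5,155+(v+.5)/6-.5])
# head/feature centre seen from the top at its height; side: the same feature's centre
for n,p,z,q in(("walnut",(325,249),.042,(346,103)),("rubber",(149,276),.046,(364,198)),("white",(131,118),.042,(153,203)),("blue",(361,409),.042,(547,98)),("lev",(176,430),.017,(567,262))):
    P=ray("top",f(*p),z);print(n,P.round(4),"side px diff",(pix("side",P)-g(*q)).round(1), "side pt",ray("side",g(*q),z).round(4))
# bar: bright mask in top, contour on bar top plane
c=t[190:300,283:383];hsv=cv2.cvtColor(c,cv2.COLOR_BGR2HSV)
m=cv2.inRange(hsv,(0,0,150),(180,60,255));k=max(cv2.findContours(m[:40,45:].copy(),0,2)[0],key=cv2.contourArea)
w=np.array([ray("top",(a[0]+45+283,a[1]+190),.048)[:2] for a in k[:,0]],np.float32);print("bar",cv2.minAreaRect(w),"eye",ray("top",f(247,88),.048),ray("top",f(387,75),.048))
A,B=ray("top",f(317,81),.048),0;print(A, pix("side",A), g(137,60))
h=cv2.cvtColor(t,cv2.COLOR_BGR2HSV);m=cv2.inRange(h,(3,190,90),(13,255,255));m[:200]=0;m[:,220:]=0
ys,xs=np.nonzero(cv2.morphologyEx(m,cv2.MORPH_OPEN,np.ones((2,2))));w=np.array([ray("top",p,.012)[:2] for p in zip(xs,ys)],np.float32);print("orange",cv2.minAreaRect(w),len(w))
c4=[(w[i(w[:,j])]) for i in(np.argmin,np.argmax) for j in(0,1)];print(c4)
# board
E
python3 meas.py
python3 -c "
import cv2;t=cv2.imread('pics/top0.png');cv2.imwrite('pics/trays.png',cv2.resize(t[210:285,120:280],None,fx=5,fy=5,interpolation=cv2.INTER_CUBIC))"
```

```text
walnut [ 0.537  -0.2928  0.042 ] side px diff [-0.2 -0.6] side pt [ 0.5363 -0.2895  0.042 ]
rubber [ 0.5223 -0.1953  0.046 ] side px diff [0.6 0.7] side pt [ 0.5239 -0.1984  0.046 ]
white [ 0.6111 -0.1874  0.042 ] side px diff [-0.7  0.3] side pt [ 0.6096 -0.1892  0.042 ]
blue [ 0.4494 -0.3093  0.042 ] side px diff [-0.4 -0.5] side pt [ 0.4485 -0.3067  0.042 ]
lev [ 0.4404 -0.2107  0.017 ] side px diff [-0.6 -0.6] side pt [ 0.4389 -0.2079  0.017 ]
bar ((0.6317571997642517, -0.28942275047302246), (0.00958198867738247, 0.07663869857788086), 5.47022008895874) eye [ 0.62643946 -0.25171996  0.048     ] [ 0.63337069 -0.32992986  0.048     ]
[ 0.63018466 -0.2907876   0.048     ] [287.19503487 167.25399067] [287.41666667 164.58333333]
orange ((0.5210001468658447, 0.23986420035362244), (0.14044325053691864, 0.06918054819107056), 73.6512451171875) 1251
[array([0.47050616, 0.1834794 ], dtype=float32), array([0.52310556, 0.16606598], dtype=float32), array([0.571922  , 0.29600573], dtype=float32), array([0.5130884, 0.3148554], dtype=float32)]
```

View pics/trays.png

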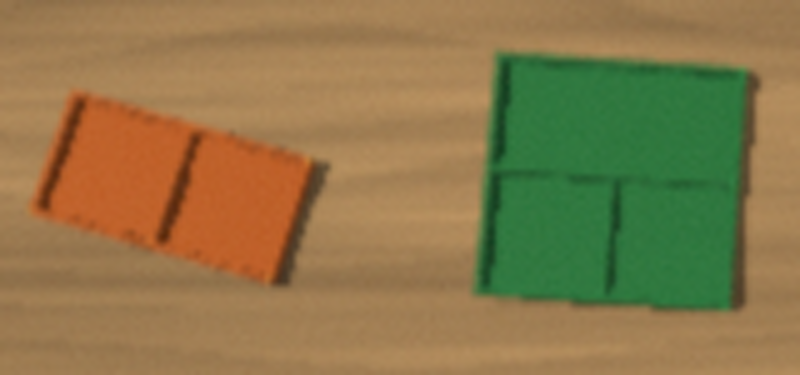

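Emit:
jog_arm([
  {"gripper":0.65,"offset":[0,0,0],"rotation":[0,0,-8]},
  {"gripper":0.65,"offset":[0,0,0],"rotation":[0,0,-8]},
], newtons=40)

```text
clock: 0.3
position: [0.2604, -0.5679, 0.2418]
ee_rot: [0.937, 0.35, -0.0, -0.0]
ft_force: [-0.2, 0.1, 0.4]
grip_width: 0.69
grasp_force: 0.0
```

Emit:
jog_arm([
  {"gripper":0.65,"offset":[0,0,0],"rotation":[0,0,-7]},
  {"gripper":0.65,"offset":[0,0,0],"rotation":[0,0,-7]},
  {"gripper":0.65,"offset":[0,0,0],"rotation":[0,0,-7]},
  {"gripper":0.65,"offset":[0,0,0],"rotation":[0,0,-7]},
  {"gripper":0.65,"offset":[0,0,0],"rotation":[0,0,-7]},
  {"gripper":0.65,"offset":[0,0,0],"rotation":[0,0,-7]},
  {"gripper":0.65,"offset":[0,0,0],"rotation":[0,0,-7]},
  {"gripper":0.65,"offset":[0.025,0.025,0]},
  {"gripper":0.65,"offset":[0.025,0.025,0]},
  {"gripper":0.65,"offset":[0.025,0.025,0]},
  {"gripper":0.65,"offset":[0.025,0.025,0]},
  {"gripper":0.65,"offset":[0.025,0.025,0]},
  {"gripper":0.65,"offset":[0.025,0.025,0]},
  {"gripper":0.65,"offset":[0.025,0.025,0]},
  {"gripper":0.65,"offset":[0.025,0.025,0]},
  {"gripper":0.65,"offset":[0.025,0.025,0]},
  {"gripper":0.65,"offset":[0.025,0.025,0]},
  {"gripper":0.65,"offset":[0.025,0.025,0]},
  {"gripper":0.65,"offset":[0,0,0]},
  {"gripper":0.65,"offset":[0,0,0]},
])

```text
schema error: expected keys gripper, offset, rotation
```

```bash
cat > st.py <<'E'
from h import *
import sys
o=manip.get_obs();r=R.from_quat(o["ee_rot"])
print(o["position"].round(4),"yaw x",np.degrees(np.arctan2(*r.as_matrix()[[1,0],0])).round(2),"tilt",r.as_matrix()[:,2].round(3),o["grip_width"],o["clock"],o["joint_pos"].round(2))
if len(sys.argv)>1: print("tool delta",(r.inv().apply(np.array(eval(sys.argv[1]))-o["position"])).round(4))
E
python3 st.py "(.537,-.292,.15)"
```

```text
[ 0.2604 -0.5679  0.2418] yaw x 40.94 tilt [-0.     0.001 -1.   ] 0.6896470046923961 0.3 [ 1.15  0.33 -0.1   1.46  0.03  1.35  0.19]
tool delta [ 0.3898 -0.0271  0.0919]
```

Emit:
jog_arm([
  {"gripper":0.65,"offset":[0,0,0],"rotation":[0,0,-7]},
  {"gripper":0.65,"offset":[0,0,0],"rotation":[0,0,-7]},
  {"gripper":0.65,"offset":[0,0,0],"rotation":[0,0,-7]},
  {"gripper":0.65,"offset":[0,0,0],"rotation":[0,0,-7]},
  {"gripper":0.65,"offset":[0,0,0],"rotation":[0,0,-7]},
  {"gripper":0.65,"offset":[0,0,0],"rotation":[0,0,-7]},
  {"gripper":0.65,"offset":[0,0,0],"rotation":[0,0,-7]},
  {"gripper":0.65,"offset":[0.025,0.025,0],"rotation":[0,0,0]},
  {"gripper":0.65,"offset":[0.025,0.025,0],"rotation":[0,0,0]},
  {"gripper":0.65,"offset":[0.025,0.025,0],"rotation":[0,0,0]},
  {"gripper":0.65,"offset":[0.025,0.025,0],"rotation":[0,0,0]},
  {"gripper":0.65,"offset":[0.025,0.025,0],"rotation":[0,0,0]},
  {"gripper":0.65,"offset":[0.025,0.025,0],"rotation":[0,0,0]},
  {"gripper":0.65,"offset":[0.025,0.025,0],"rotation":[0,0,0]},
  {"gripper":0.65,"offset":[0.025,0.025,0],"rotation":[0,0,0]},
  {"gripper":0.65,"offset":[0.025,0.025,0],"rotation":[0,0,0]},
  {"gripper":0.65,"offset":[0.025,0.025,0],"rotation":[0,0,0]},
  {"gripper":0.65,"offset":[0.025,0.025,0],"rotation":[0,0,0]},
  {"gripper":0.65,"offset":[0,0,0],"rotation":[0,0,0]},
])

```text
clock: 2.2
position: [0.5405, -0.2893, 0.2419]
ee_rot: [0.707, 0.708, 0.001, -0.001]
ft_force: [-0.3, 1.5, -0.7]
grip_width: 0.649
grasp_force: 0.0
```

```bash
python3 st.py "(.537,-.292,.10)"
```

```text
[ 0.5405 -0.2893  0.2419] yaw x 90.07 tilt [ 0.001  0.003 -1.   ] 0.6485379588576548 2.2 [ 0.76  0.34 -0.43  1.48  0.14  1.36  0.32]
tool delta [-0.0031 -0.0037  0.1419]
```

Emit:
jog_arm([
  {"gripper":0.62,"offset":[-0.003,-0.004,0.026],"rotation":[0,0,0]},
  {"gripper":0.62,"offset":[0,0,0.026],"rotation":[0,0,0]},
  {"gripper":0.62,"offset":[0,0,0.026],"rotation":[0,0,0]},
  {"gripper":0.62,"offset":[0,0,0.026],"rotation":[0,0,0]},
  {"gripper":0.62,"offset":[0,0,0.026],"rotation":[0,0,0]},
  {"gripper":0.62,"offset":[0,0,0.02],"rotation":[0,0,0]},
  {"gripper":0.62,"offset":[0,0,0.02],"rotation":[0,0,0]},
  {"gripper":0.62,"offset":[0,0,0.014],"rotation":[0,0,0]},
  {"gripper":0.62,"offset":[0,0,0.012],"rotation":[0,0,0]},
  {"gripper":0.62,"offset":[0,0,0.012],"rotation":[0,0,0]},
  {"gripper":0.62,"offset":[0,0,0],"rotation":[0,0,0]},
])

```text
clock: 3.3
position: [0.5324, -0.2977, 0.0328]
ee_rot: [0.709, 0.705, -0.0, -0.001]
ft_force: [0.4, -0.4, -0.5]
grip_width: 0.618
grasp_force: 0.0
```

```bash
python3 st.py "(.537,-.292,.034)"; python3 - <<'E'
from h import *
a,b=[imaging.camera(n) for n in("top","side")]
cv2.imwrite("pics/g1.png",np.hstack([cv2.resize(a[190:300,283:383],(400,440),interpolation=2),cv2.resize(b[120:230,270:370],(400,440),interpolation=2)]))
E
```

```text
[ 0.5324 -0.2977  0.0328] yaw x 89.62 tilt [-0.002  0.001 -1.   ] 0.6183733590743059 3.3 [ 0.74  0.53 -0.39  1.69  0.23  0.97  0.26]
tool delta [ 0.0057  0.0046 -0.0012]
```

View pics/g1.png

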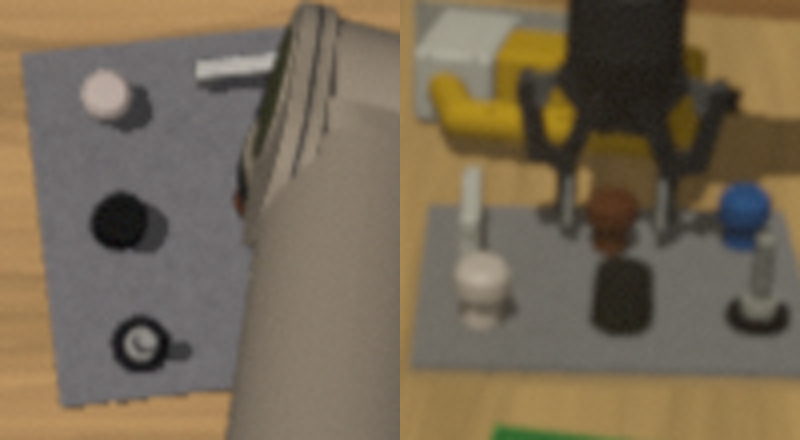

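The side view shows the walnut knob between the open fingers, with the jaws about 5 mm off. The earlier reading was taken before the arm had settled. I'll correct that now.

Emit:
jog_arm([
  {"gripper":0.62,"offset":[0.005,0.004,0],"rotation":[0,0,0]},
  {"gripper":0.62,"offset":[0,0,0],"rotation":[0,0,0]},
  {"gripper":0.62,"offset":[0,0,0],"rotation":[0,0,0]},
  {"gripper":0.62,"offset":[0,0,0],"rotation":[0,0,0]},
])

```text
clock: 3.8
position: [0.5374, -0.2931, 0.0346]
ee_rot: [0.709, 0.705, -0.0, 0.0]
ft_force: [0.0, -0.8, 0.8]
grip_width: 0.622
grasp_force: 0.0
```

```bash
python3 st.py "(.537,-.292,.034)"
```

```text
[ 0.5374 -0.2931  0.0346] yaw x 89.63 tilt [ 0. -0. -1.] 0.6216887804183696 3.8 [ 0.73  0.53 -0.39  1.68  0.23  0.98  0.25]
tool delta [ 0.0011 -0.0004  0.0006]
```

Emit:
jog_arm([
  {"gripper":0.3,"offset":[0,0,0],"rotation":[0,0,0]},
  {"gripper":0.3,"offset":[0,0,0],"rotation":[0,0,0]},
  {"gripper":0.3,"offset":[0,0,0],"rotation":[0,0,0]},
  {"gripper":0.3,"offset":[0,0,0],"rotation":[0,0,0]},
  {"gripper":0.3,"offset":[0,0,0],"rotation":[0,0,0]},
  {"gripper":0.3,"offset":[0,0,0],"rotation":[0,0,0]},
  {"gripper":0.3,"offset":[0,0,-0.01],"rotation":[0,0,0]},
  {"gripper":0.3,"offset":[0,0,-0.02],"rotation":[0,0,0]},
  {"gripper":0.3,"offset":[0,0,-0.025],"rotation":[0,0,0]},
  {"gripper":0.3,"offset":[0,0,-0.025],"rotation":[0,0,0]},
  {"gripper":0.3,"offset":[0,0,-0.02],"rotation":[0,0,0]},
  {"gripper":0.3,"offset":[0,0,-0.01],"rotation":[0,0,0]},
  {"gripper":0.3,"offset":[0,0,0],"rotation":[0,0,0]},
  {"gripper":0.3,"offset":[0,0,0],"rotation":[0,0,0]},
], newtons=40)

```text
clock: 5.2
position: [0.5368, -0.2928, 0.1435]
ee_rot: [0.709, 0.705, -0.0, -0.0]
ft_force: [0.5, -0.1, -0.8]
grip_width: 0.4
grasp_force: 40.0
```

```bash
python3 st.py "(.491,-.033,.144)"
```

```text
[ 0.5368 -0.2928  0.1435] yaw x 89.63 tilt [-0.001  0.    -1.   ] 0.3997080999466244 5.2 [ 0.75  0.41 -0.42  1.6   0.17  1.17  0.29]
tool delta [ 0.2595 -0.0475 -0.0004]
```

Emit:
jog_arm([
  {"gripper":0.3,"offset":[0.013,-0.003,0],"rotation":[0,0,0]},
  {"gripper":0.3,"offset":[0.026,-0.005,0],"rotation":[0,0,0]},
  {"gripper":0.3,"offset":[0.028,-0.005,0],"rotation":[0,0,0]},
  {"gripper":0.3,"offset":[0.028,-0.005,0],"rotation":[0,0,0]},
  {"gripper":0.3,"offset":[0.028,-0.005,0],"rotation":[0,0,0]},
  {"gripper":0.3,"offset":[0.028,-0.005,0],"rotation":[0,0,0]},
  {"gripper":0.3,"offset":[0.028,-0.005,0],"rotation":[0,0,0]},
  {"gripper":0.3,"offset":[0.028,-0.005,0],"rotation":[0,0,0]},
  {"gripper":0.3,"offset":[0.026,-0.005,0],"rotation":[0,0,0]},
  {"gripper":0.3,"offset":[0.018,-0.003,0.01],"rotation":[0,0,0]},
  {"gripper":0.3,"offset":[0.008,-0.001,0.02],"rotation":[0,0,0]},
  {"gripper":0.3,"offset":[0,0,0.025],"rotation":[0,0,0]},
  {"gripper":0.3,"offset":[0,0,0.02],"rotation":[0,0,0]},
  {"gripper":0.3,"offset":[0,0,0.015],"rotation":[0,0,0]},
  {"gripper":0.3,"offset":[0,0,0.01],"rotation":[0,0,0]},
  {"gripper":0.3,"offset":[0,0,0],"rotation":[0,0,0]},
  {"gripper":0.3,"offset":[0,0,0],"rotation":[0,0,0]},
  {"gripper":0.3,"offset":[0,0,0],"rotation":[0,0,0]},
])

```text
clock: 7.0
position: [0.4926, -0.0337, 0.0452]
ee_rot: [0.709, 0.705, 0.0, 0.001]
ft_force: [-0.3, -0.8, -0.8]
grip_width: 0.399
grasp_force: 39.9
```

```bash
python3 st.py "(.491,-.033,.027)"
```

```text
[ 0.4926 -0.0337  0.0452] yaw x 89.62 tilt [ 0.001 -0.    -1.   ] 0.3988210277893882 7.0 [ 0.48  0.31 -0.56  1.98  0.21  0.9  -0.2 ]
tool delta [ 0.0007 -0.0016  0.0182]
```

Emit:
jog_arm([
  {"gripper":0.3,"offset":[0,0,0.006],"rotation":[0,0,0]},
  {"gripper":0.3,"offset":[0,0,0.005],"rotation":[0,0,0]},
  {"gripper":0.3,"offset":[0,0,0.003],"rotation":[0,0,0]},
  {"gripper":0.3,"offset":[0,0,0.002],"rotation":[0,0,0]},
  {"gripper":0.3,"offset":[0,0,0.001],"rotation":[0,0,0]},
  {"gripper":0.3,"offset":[0,0,0.001],"rotation":[0,0,0]},
  {"gripper":0.3,"offset":[0,0,0],"rotation":[0,0,0]},
  {"gripper":0.3,"offset":[0,0,0],"rotation":[0,0,0]},
])

```text
clock: 7.8
position: [0.492, -0.0336, 0.0266]
ee_rot: [0.709, 0.705, -0.0, 0.0]
ft_force: [-3.1, 0.5, 5.4]
grip_width: 0.401
grasp_force: 40.4
```

Emit:
jog_arm([
  {"gripper":0.6,"offset":[0,0,0],"rotation":[0,0,0]},
  {"gripper":0.6,"offset":[0,0,0],"rotation":[0,0,0]},
  {"gripper":0.6,"offset":[0,0,0],"rotation":[0,0,0]},
  {"gripper":0.6,"offset":[0,0,0],"rotation":[0,0,0]},
  {"gripper":0.62,"offset":[0,0,-0.01],"rotation":[0,0,0]},
  {"gripper":0.62,"offset":[0,0,-0.025],"rotation":[0,0,0]},
  {"gripper":0.62,"offset":[0,0,-0.03],"rotation":[0,0,0]},
  {"gripper":0.62,"offset":[-0.01,0.002,-0.025],"rotation":[0,0,0]},
  {"gripper":0.62,"offset":[-0.025,0.005,-0.01],"rotation":[0,0,0]},
  {"gripper":0.62,"offset":[-0.03,0.006,0],"rotation":[0,0,0]},
  {"gripper":0.62,"offset":[-0.03,0.006,0],"rotation":[0,0,0]},
  {"gripper":0.62,"offset":[-0.03,0.006,0],"rotation":[0,0,0]},
  {"gripper":0.62,"offset":[-0.025,0.004,0],"rotation":[0,0,0]},
  {"gripper":0.62,"offset":[-0.012,0.002,0],"rotation":[0,0,0]},
  {"gripper":0.62,"offset":[0,0,0],"rotation":[0,0,0]},
  {"gripper":0.62,"offset":[0,0,0],"rotation":[0,0,0]},
  {"gripper":0.62,"offset":[0,0,0],"rotation":[0,0,0]},
])

```text
clock: 9.5
position: [0.522, -0.1941, 0.1265]
ee_rot: [0.709, 0.706, 0.0, -0.0]
ft_force: [-0.2, 0.4, 0.4]
grip_width: 0.621
grasp_force: 0.0
```

```bash
python3 st.py "(.5228,-.196,.033)"
```

```text
[ 0.522  -0.1941  0.1265] yaw x 89.75 tilt [ 0.  0. -1.] 0.6213164192189882 9.5 [ 0.68  0.32 -0.48  1.76  0.16  1.1   0.15]
tool delta [-0.002   0.0008  0.0935]
```

Emit:
jog_arm([
  {"gripper":0.62,"offset":[-0.002,0.001,0.01],"rotation":[0,0,0]},
  {"gripper":0.62,"offset":[0,0,0.025],"rotation":[0,0,0]},
  {"gripper":0.62,"offset":[0,0,0.025],"rotation":[0,0,0]},
  {"gripper":0.62,"offset":[0,0,0.02],"rotation":[0,0,0]},
  {"gripper":0.62,"offset":[0,0,0.01],"rotation":[0,0,0]},
  {"gripper":0.62,"offset":[0,0,0.003],"rotation":[0,0,0]},
  {"gripper":0.62,"offset":[0,0,0],"rotation":[0,0,0]},
  {"gripper":0.62,"offset":[0,0,0],"rotation":[0,0,0]},
  {"gripper":0.3,"offset":[0,0,0],"rotation":[0,0,0]},
  {"gripper":0.3,"offset":[0,0,0],"rotation":[0,0,0]},
  {"gripper":0.3,"offset":[0,0,0],"rotation":[0,0,0]},
  {"gripper":0.3,"offset":[0,0,0],"rotation":[0,0,0]},
  {"gripper":0.3,"offset":[0,0,0],"rotation":[0,0,0]},
])

```text
clock: 10.8
position: [0.5236, -0.1981, 0.0346]
ee_rot: [0.709, 0.705, 0.0, 0.001]
ft_force: [-0.6, -0.3, 6.1]
grip_width: 0.422
grasp_force: 40.0
```

```bash
python3 st.py "(.496,.036,.026)"
```

```text
[ 0.5236 -0.1981  0.0346] yaw x 89.62 tilt [ 0.002 -0.001 -1.   ] 0.42242053336467694 10.8 [ 0.65  0.44 -0.45  1.82  0.23  0.93  0.1 ]
tool delta [ 0.2339 -0.0292  0.0083]
```

Emit:
jog_arm([
  {"gripper":0.3,"offset":[0,0,-0.015],"rotation":[0,0,0]},
  {"gripper":0.3,"offset":[0,0,-0.025],"rotation":[0,0,0]},
  {"gripper":0.3,"offset":[0,0,-0.03],"rotation":[0,0,0]},
  {"gripper":0.3,"offset":[0.008,-0.001,-0.02],"rotation":[0,0,0]},
  {"gripper":0.3,"offset":[0.024,-0.003,0],"rotation":[0,0,0]},
  {"gripper":0.3,"offset":[0.028,-0.004,0],"rotation":[0,0,0]},
  {"gripper":0.3,"offset":[0.03,-0.004,0],"rotation":[0,0,0]},
  {"gripper":0.3,"offset":[0.03,-0.004,0],"rotation":[0,0,0]},
  {"gripper":0.3,"offset":[0.03,-0.004,0],"rotation":[0,0,0]},
  {"gripper":0.3,"offset":[0.03,-0.004,0],"rotation":[0,0,0]},
  {"gripper":0.3,"offset":[0.028,-0.003,0],"rotation":[0,0,0]},
  {"gripper":0.3,"offset":[0.018,-0.001,0.01],"rotation":[0,0,0]},
  {"gripper":0.3,"offset":[0.008,0,0.025],"rotation":[0,0,0]},
  {"gripper":0.3,"offset":[0,0,0.025],"rotation":[0,0,0]},
  {"gripper":0.3,"offset":[0,0,0.016],"rotation":[0,0,0]},
  {"gripper":0.3,"offset":[0,0,0.008],"rotation":[0,0,0]},
  {"gripper":0.3,"offset":[0,0,0],"rotation":[0,0,0]},
  {"gripper":0.3,"offset":[0,0,0],"rotation":[0,0,0]},
  {"gripper":0.3,"offset":[0,0,0],"rotation":[0,0,0]},
])

```text
clock: 12.7
position: [0.4972, 0.0362, 0.0405]
ee_rot: [0.71, 0.705, 0.001, 0.001]
ft_force: [-0.1, -0.4, -0.4]
grip_width: 0.419
grasp_force: 40.3
```

```bash
python3 st.py "(.496,.036,.0266)"
```

```text
[0.4972 0.0362 0.0405] yaw x 89.61 tilt [ 0.002 -0.    -1.   ] 0.4189265611979937 12.7 [ 0.37  0.34 -0.6   1.97  0.24  0.9  -0.36]
tool delta [-0.0002 -0.0012  0.0139]
```

Emit:
jog_arm([
  {"gripper":0.3,"offset":[0,-0.001,0.005],"rotation":[0,0,0]},
  {"gripper":0.3,"offset":[0,0,0.003],"rotation":[0,0,0]},
  {"gripper":0.3,"offset":[0,0,0.002],"rotation":[0,0,0]},
  {"gripper":0.3,"offset":[0,0,0.002],"rotation":[0,0,0]},
  {"gripper":0.3,"offset":[0,0,0.001],"rotation":[0,0,0]},
  {"gripper":0.3,"offset":[0,0,0],"rotation":[0,0,0]},
  {"gripper":0.3,"offset":[0,0,0],"rotation":[0,0,0]},
  {"gripper":0.3,"offset":[0,0,0],"rotation":[0,0,0]},
])

```text
clock: 13.5
position: [0.4954, 0.0363, 0.0266]
ee_rot: [0.709, 0.705, -0.0, 0.0]
ft_force: [-2.3, -0.6, 4.8]
grip_width: 0.426
grasp_force: 40.9
```

Emit:
jog_arm([
  {"gripper":0.62,"offset":[0,0,0],"rotation":[0,0,0]},
  {"gripper":0.62,"offset":[0,0,0],"rotation":[0,0,0]},
  {"gripper":0.62,"offset":[0,0,0],"rotation":[0,0,0]},
  {"gripper":0.62,"offset":[0,0,0],"rotation":[0,0,0]},
  {"gripper":0.62,"offset":[0,0,-0.01],"rotation":[0,0,0]},
  {"gripper":0.62,"offset":[0,0,-0.025],"rotation":[0,0,0]},
  {"gripper":0.62,"offset":[0,0,-0.03],"rotation":[0,0,0]},
  {"gripper":0.62,"offset":[-0.01,0.004,-0.03],"rotation":[0,0,0]},
  {"gripper":0.62,"offset":[-0.03,0.012,-0.01],"rotation":[0,0,0]},
  {"gripper":0.62,"offset":[-0.036,0.015,0],"rotation":[0,0,0]},
  {"gripper":0.62,"offset":[-0.036,0.015,0],"rotation":[0,0,0]},
  {"gripper":0.62,"offset":[-0.036,0.015,0],"rotation":[0,0,0]},
  {"gripper":0.62,"offset":[-0.036,0.015,0],"rotation":[0,0,0]},
  {"gripper":0.62,"offset":[-0.036,0.015,0],"rotation":[0,0,0]},
  {"gripper":0.62,"offset":[-0.036,0.015,0],"rotation":[0,0,0]},
  {"gripper":0.62,"offset":[-0.034,0.015,0],"rotation":[0,0,0]},
  {"gripper":0.62,"offset":[-0.024,0.01,0],"rotation":[0,0,0]},
  {"gripper":0.62,"offset":[-0.012,0.005,0],"rotation":[0,0,-3]},
  {"gripper":0.62,"offset":[0,0,0],"rotation":[0,0,-2.8]},
  {"gripper":0.62,"offset":[0,0,0],"rotation":[0,0,0]},
])

```text
clock: 15.5
position: [0.6292, -0.2909, 0.1317]
ee_rot: [0.673, 0.74, 0.0, -0.0]
ft_force: [-0.6, 1.3, 0.3]
grip_width: 0.623
grasp_force: 0.0
```

Emit:
jog_arm([
  {"gripper":0.55,"offset":[0,0,0],"rotation":[0,0,0]},
  {"gripper":0.55,"offset":[0,0,0],"rotation":[0,0,0]},
])

```text
clock: 15.7
position: [0.6293, -0.2901, 0.1318]
ee_rot: [0.673, 0.74, 0.0, 0.0]
ft_force: [-0.3, -0.5, -0.0]
grip_width: 0.552
grasp_force: 0.0
```

```bash
python3 st.py "(.631,-.290,.036)"; python3 - <<'E'
from h import *
a,b=[imaging.camera(n) for n in("top","side")]
cv2.imwrite("pics/g2.png",np.hstack([cv2.resize(a[190:300,210:380],(425,275),interpolation=2),cv2.resize(b[150:280,270:380],(330,390),interpolation=2)[:275]]) if 0 else np.vstack([cv2.resize(a[190:300,210:380],(425,275),interpolation=2),cv2.resize(b[150:280,260:390],(425,300),interpolation=2)]))
E
```

```text
[ 0.6293 -0.2901  0.1318] yaw x 95.4 tilt [ 0. -0. -1.] 0.5523334945745579 15.7 [ 0.67  0.59 -0.45  1.37  0.26  1.24  0.3 ]
tool delta [-0.0001  0.0016  0.0958]
```

View pics/g2.png

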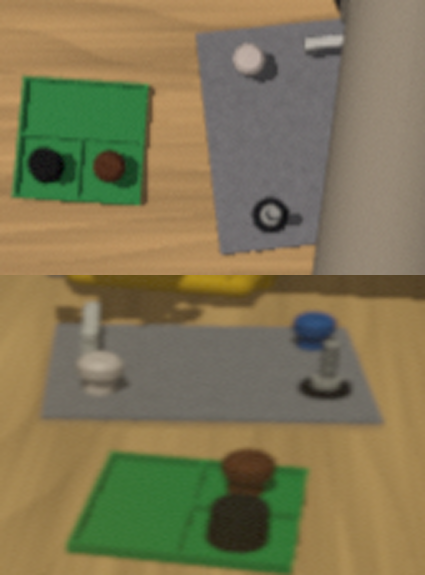

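Both parts stand well inside their square bays, walnut on the right and rubber on the left, and the board parts haven't moved. The bar pull is next.

Emit:
jog_arm([
  {"gripper":0.5,"offset":[0,0.0015,0.01],"rotation":[0,0,0]},
  {"gripper":0.5,"offset":[0,0,0.025],"rotation":[0,0,0]},
  {"gripper":0.5,"offset":[0,0,0.025],"rotation":[0,0,0]},
  {"gripper":0.5,"offset":[0,0,0.02],"rotation":[0,0,0]},
  {"gripper":0.5,"offset":[0,0,0.01],"rotation":[0,0,0]},
  {"gripper":0.5,"offset":[0,0,0.006],"rotation":[0,0,0]},
  {"gripper":0.5,"offset":[0,0,0],"rotation":[0,0,0]},
  {"gripper":0.5,"offset":[0,0,0],"rotation":[0,0,0]},
  {"gripper":0.05,"offset":[0,0,0],"rotation":[0,0,0]},
  {"gripper":0.05,"offset":[0,0,0],"rotation":[0,0,0]},
  {"gripper":0.05,"offset":[0,0,0],"rotation":[0,0,0]},
  {"gripper":0.05,"offset":[0,0,0],"rotation":[0,0,0]},
  {"gripper":0.05,"offset":[0,0,0],"rotation":[0,0,0]},
  {"gripper":0.05,"offset":[0,0,0],"rotation":[0,0,0]},
  {"gripper":0.05,"offset":[0,0,0],"rotation":[0,0,0]},
  {"gripper":0.05,"offset":[0,0,0],"rotation":[0,0,0]},
])

```text
clock: 17.4
position: [0.6312, -0.2906, 0.0361]
ee_rot: [0.673, 0.74, 0.0, 0.001]
ft_force: [-0.8, 0.2, 6.4]
grip_width: 0.128
grasp_force: 41.2
```

```bash
python3 st.py "(.560,-.0035,.028)"
```

```text
[ 0.6312 -0.2906  0.0361] yaw x 95.42 tilt [ 0.001 -0.001 -1.   ] 0.1283689777505569 17.4 [ 0.66  0.69 -0.43  1.43  0.3   1.08  0.27]
tool delta [ 0.2926 -0.0438  0.0079]
```

Emit:
jog_arm([
  {"gripper":0.05,"offset":[0,0,-0.015],"rotation":[0,0,0]},
  {"gripper":0.05,"offset":[0,0,-0.03],"rotation":[0,0,0]},
  {"gripper":0.05,"offset":[0,0,-0.03],"rotation":[0,0,0]},
  {"gripper":0.05,"offset":[0.01,-0.001,-0.025],"rotation":[0,0,0]},
  {"gripper":0.05,"offset":[0.028,-0.004,0],"rotation":[0,0,0]},
  {"gripper":0.05,"offset":[0.035,-0.005,0],"rotation":[0,0,0]},
  {"gripper":0.05,"offset":[0.035,-0.006,0],"rotation":[0,0,0]},
  {"gripper":0.05,"offset":[0.035,-0.006,0],"rotation":[0,0,0]},
  {"gripper":0.05,"offset":[0.035,-0.006,0],"rotation":[0,0,0]},
  {"gripper":0.05,"offset":[0.035,-0.006,0],"rotation":[0,0,0]},
  {"gripper":0.05,"offset":[0.035,-0.005,0],"rotation":[0,0,0]},
  {"gripper":0.05,"offset":[0.028,-0.004,0],"rotation":[0,0,0]},
  {"gripper":0.05,"offset":[0.016,-0.001,0.01],"rotation":[0,0,3]},
  {"gripper":0.05,"offset":[0,0,0.02],"rotation":[0,0,3.5]},
  {"gripper":0.05,"offset":[0,0,0.025],"rotation":[0,0,3]},
  {"gripper":0.05,"offset":[0,0,0.022],"rotation":[0,0,0]},
  {"gripper":0.05,"offset":[0,0,0.012],"rotation":[0,0,0]},
  {"gripper":0.05,"offset":[0,0,0],"rotation":[0,0,0]},
  {"gripper":0.05,"offset":[0,0,0],"rotation":[0,0,0]},
  {"gripper":0.05,"offset":[0,0,0],"rotation":[0,0,0]},
])

```text
clock: 19.4
position: [0.5602, -0.0039, 0.0477]
ee_rot: [0.732, 0.682, 0.001, 0.001]
ft_force: [0.2, 0.1, 0.5]
grip_width: 0.129
grasp_force: 40.4
```

```bash
python3 st.py "(.560,-.0035,.028)"
```

```text
[ 0.5602 -0.0039  0.0477] yaw x 85.92 tilt [ 0.002 -0.    -1.   ] 0.12861455575368066 19.4 [ 0.38  0.44 -0.54  1.81  0.27  0.96 -0.35]
tool delta [ 0.0004 -0.0003  0.0197]
```

Emit:
jog_arm([
  {"gripper":0.05,"offset":[0,0,0.006],"rotation":[0,0,0]},
  {"gripper":0.05,"offset":[0,0,0.005],"rotation":[0,0,0]},
  {"gripper":0.05,"offset":[0,0,0.003],"rotation":[0,0,0]},
  {"gripper":0.05,"offset":[0,0,0.002],"rotation":[0,0,0]},
  {"gripper":0.05,"offset":[0,0,0.002],"rotation":[0,0,0]},
  {"gripper":0.05,"offset":[0,0,0.002],"rotation":[0,0,0]},
  {"gripper":0.05,"offset":[0,0,0],"rotation":[0,0,0]},
  {"gripper":0.05,"offset":[0,0,0],"rotation":[0,0,0]},
  {"gripper":0.05,"offset":[0,0,0],"rotation":[0,0,0]},
])

```text
clock: 20.3
position: [0.5597, -0.0039, 0.0279]
ee_rot: [0.732, 0.682, -0.0, 0.001]
ft_force: [-8.0, -1.4, 18.5]
grip_width: 0.131
grasp_force: 44.1
```

Emit:
jog_arm([
  {"gripper":0.05,"offset":[0,0,-0.001],"rotation":[0,0,0]},
  {"gripper":0.05,"offset":[0,0,0],"rotation":[0,0,0]},
  {"gripper":0.35,"offset":[0,0,0],"rotation":[0,0,0]},
  {"gripper":0.35,"offset":[0,0,0],"rotation":[0,0,0]},
  {"gripper":0.35,"offset":[0,0,0],"rotation":[0,0,0]},
  {"gripper":0.35,"offset":[0,0,0],"rotation":[0,0,0]},
  {"gripper":0.35,"offset":[0,0,-0.01],"rotation":[0,0,0]},
  {"gripper":0.35,"offset":[0,0,-0.025],"rotation":[0,0,0]},
  {"gripper":0.5,"offset":[0,0,-0.035],"rotation":[0,0,-2]},
  {"gripper":0.62,"offset":[0,0,-0.03],"rotation":[0,0,-2]},
  {"gripper":0.62,"offset":[-0.014,0.004,-0.01],"rotation":[0,0,0]},
  {"gripper":0.62,"offset":[-0.03,0.008,0],"rotation":[0,0,0]},
  {"gripper":0.62,"offset":[-0.035,0.01,0],"rotation":[0,0,0]},
  {"gripper":0.62,"offset":[-0.035,0.01,0],"rotation":[0,0,0]},
  {"gripper":0.62,"offset":[-0.035,0.01,0],"rotation":[0,0,0]},
  {"gripper":0.62,"offset":[-0.025,0.006,0],"rotation":[0,0,0]},
  {"gripper":0.62,"offset":[-0.01,0.003,0],"rotation":[0,0,0]},
  {"gripper":0.62,"offset":[0,0,0],"rotation":[0,0,0]},
  {"gripper":0.62,"offset":[0,0,0],"rotation":[0,0,0]},
  {"gripper":0.62,"offset":[0,0,0],"rotation":[0,0,0]},
])

```text
clock: 22.3
position: [0.6102, -0.1857, 0.1376]
ee_rot: [0.707, 0.708, 0.0, -0.0]
ft_force: [0.1, 1.0, 0.2]
grip_width: 0.619
grasp_force: 0.0
```

```bash
python3 st.py "(.6105,-.188,.0345)"; python3 - <<'E'
from h import *
a,b=[imaging.camera(n) for n in("top","side")]
cv2.imwrite("pics/g3.png",np.vstack([cv2.resize(a[190:300,210:380],(425,275),interpolation=2),cv2.resize(b[150:280,260:390],(425,300),interpolation=2)]))
E
```

```text
[ 0.6102 -0.1857  0.1376] yaw x 90.07 tilt [ 0.     0.001 -1.   ] 0.618979951928424 22.3 [ 0.59  0.48 -0.48  1.53  0.23  1.19  0.07]
tool delta [-0.0023  0.0003  0.1031]
```

View pics/g3.png

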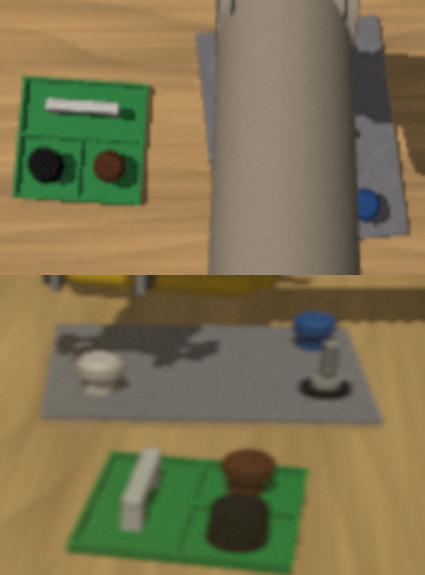

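The bar stands on its legs in the middle of the long bay, so the green kit is complete. The white knob is next.

Emit:
jog_arm([
  {"gripper":0.62,"offset":[-0.002,0,0.012],"rotation":[0,0,0]},
  {"gripper":0.62,"offset":[0,0,0.025],"rotation":[0,0,0]},
  {"gripper":0.62,"offset":[0,0,0.03],"rotation":[0,0,0]},
  {"gripper":0.62,"offset":[0,0,0.02],"rotation":[0,0,0]},
  {"gripper":0.62,"offset":[0,0,0.01],"rotation":[0,0,0]},
  {"gripper":0.62,"offset":[0,0,0.006],"rotation":[0,0,0]},
  {"gripper":0.62,"offset":[0,0,0],"rotation":[0,0,0]},
  {"gripper":0.62,"offset":[0,0,0],"rotation":[0,0,0]},
  {"gripper":0.3,"offset":[0,0,0],"rotation":[0,0,0]},
  {"gripper":0.3,"offset":[0,0,0],"rotation":[0,0,0]},
  {"gripper":0.3,"offset":[0,0,0],"rotation":[0,0,0]},
  {"gripper":0.3,"offset":[0,0,0],"rotation":[0,0,0]},
  {"gripper":0.3,"offset":[0,0,0],"rotation":[0,0,0]},
  {"gripper":0.3,"offset":[0,0,0],"rotation":[0,0,0]},
])

```text
clock: 23.8
position: [0.6108, -0.1902, 0.0356]
ee_rot: [0.708, 0.707, 0.0, 0.001]
ft_force: [-0.9, -1.0, 6.6]
grip_width: 0.395
grasp_force: 39.7
```

```bash
python3 st.py "(.5113,.207,.028)"
```

```text
[ 0.6108 -0.1902  0.0356] yaw x 89.92 tilt [ 0.002 -0.001 -1.   ] 0.39540312432734387 23.8 [ 0.57  0.59 -0.45  1.6   0.29  1.02  0.03]
tool delta [ 0.397  -0.1001  0.0071]
```

Emit:
jog_arm([
  {"gripper":0.3,"offset":[0,0,-0.015],"rotation":[0,0,0]},
  {"gripper":0.3,"offset":[0,0,-0.03],"rotation":[0,0,0]},
  {"gripper":0.3,"offset":[0,0,-0.035],"rotation":[0,0,0]},
  {"gripper":0.3,"offset":[0.01,-0.002,-0.03],"rotation":[0,0,0]},
  {"gripper":0.3,"offset":[0.025,-0.005,0],"rotation":[0,0,0]},
  {"gripper":0.3,"offset":[0.035,-0.006,0],"rotation":[0,0,0]},
  {"gripper":0.3,"offset":[0.035,-0.006,0],"rotation":[0,0,0]},
  {"gripper":0.3,"offset":[0.035,-0.006,0],"rotation":[0,0,0]},
  {"gripper":0.3,"offset":[0.035,-0.006,0],"rotation":[0,0,0]},
  {"gripper":0.3,"offset":[0.035,-0.006,0],"rotation":[0,0,0]},
  {"gripper":0.3,"offset":[0.035,-0.006,0],"rotation":[0,0,0]},
  {"gripper":0.3,"offset":[0.035,-0.006,0],"rotation":[0,0,0]},
  {"gripper":0.3,"offset":[0.035,-0.006,0],"rotation":[0,0,0]},
  {"gripper":0.3,"offset":[0.035,-0.006,0],"rotation":[0,0,0]},
  {"gripper":0.3,"offset":[0.035,-0.006,0],"rotation":[0,0,0]},
  {"gripper":0.3,"offset":[0.03,-0.005,0],"rotation":[0,0,0]},
  {"gripper":0.3,"offset":[0.015,-0.002,0.01],"rotation":[0,0,0]},
  {"gripper":0.3,"offset":[0,0,0.02],"rotation":[0,0,0]},
  {"gripper":0.3,"offset":[0,0,0],"rotation":[0,0,0]},
  {"gripper":0.3,"offset":[0,0,0],"rotation":[0,0,0]},
])

```text
clock: 25.8
position: [0.5368, 0.2397, 0.115]
ee_rot: [0.708, 0.706, -0.0, 0.0]
ft_force: [0.8, 0.1, -0.3]
grip_width: 0.398
grasp_force: 40.1
```

```bash
python3 st.py "(.5307,.2731,.0276)"
```

```text
[0.5368 0.2397 0.115 ] yaw x 89.9 tilt [ 0. -0. -1.] 0.3977566533294865 25.8 [ 0.03  0.44 -0.66  1.68  0.29  1.12 -0.71]
tool delta [ 0.0334 -0.0062  0.0874]
```

Emit:
jog_arm([
  {"gripper":0.3,"offset":[0.015,-0.003,0],"rotation":[0,0,0]},
  {"gripper":0.3,"offset":[0.013,-0.003,0.005],"rotation":[0,0,0]},
  {"gripper":0.3,"offset":[0.005,0,0.02],"rotation":[0,0,0]},
  {"gripper":0.3,"offset":[0,0,0.025],"rotation":[0,0,0]},
  {"gripper":0.3,"offset":[0,0,0.017],"rotation":[0,0,0]},
  {"gripper":0.3,"offset":[0,0,0.006],"rotation":[0,0,0]},
  {"gripper":0.3,"offset":[0,0,0],"rotation":[0,0,0]},
  {"gripper":0.3,"offset":[0,0,0],"rotation":[0,0,0]},
  {"gripper":0.3,"offset":[0,0,0.005],"rotation":[0,0,0]},
  {"gripper":0.3,"offset":[0,0,0.003],"rotation":[0,0,0]},
  {"gripper":0.3,"offset":[0,0,0.002],"rotation":[0,0,0]},
  {"gripper":0.3,"offset":[0,0,0.002],"rotation":[0,0,0]},
  {"gripper":0.3,"offset":[0,0,0.002],"rotation":[0,0,0]},
  {"gripper":0.3,"offset":[0,0,0],"rotation":[0,0,0]},
  {"gripper":0.3,"offset":[0,0,0],"rotation":[0,0,0]},
])

```text
clock: 27.3
position: [0.5309, 0.2733, 0.0277]
ee_rot: [0.708, 0.707, 0.0, 0.0]
ft_force: [-1.5, -1.5, 4.4]
grip_width: 0.402
grasp_force: 40.5
```

Emit:
jog_arm([
  {"gripper":0.6,"offset":[0,0,0],"rotation":[0,0,0]},
  {"gripper":0.6,"offset":[0,0,0],"rotation":[0,0,0]},
  {"gripper":0.6,"offset":[0,0,0],"rotation":[0,0,0]},
  {"gripper":0.6,"offset":[0,0,0],"rotation":[0,0,0]},
  {"gripper":0.6,"offset":[0,0,-0.01],"rotation":[0,0,0]},
  {"gripper":0.6,"offset":[0,0,-0.025],"rotation":[0,0,0]},
  {"gripper":0.6,"offset":[0,0,-0.035],"rotation":[0,0,0]},
  {"gripper":0.6,"offset":[-0.01,-0.002,-0.035],"rotation":[0,0,0]},
  {"gripper":0.6,"offset":[-0.025,-0.005,-0.025],"rotation":[0,0,0]},
  {"gripper":0.6,"offset":[-0.035,-0.007,0],"rotation":[0,0,0]},
  {"gripper":0.6,"offset":[-0.035,-0.007,0],"rotation":[0,0,0]},
  {"gripper":0.6,"offset":[-0.035,-0.007,0],"rotation":[0,0,0]},
  {"gripper":0.6,"offset":[-0.035,-0.007,0],"rotation":[0,0,0]},
  {"gripper":0.6,"offset":[-0.035,-0.007,0],"rotation":[0,0,0]},
  {"gripper":0.6,"offset":[-0.035,-0.007,0],"rotation":[0,0,0]},
  {"gripper":0.6,"offset":[-0.035,-0.007,0],"rotation":[0,0,0]},
  {"gripper":0.6,"offset":[-0.035,-0.007,0],"rotation":[0,0,0]},
  {"gripper":0.6,"offset":[-0.035,-0.007,0],"rotation":[0,0,0]},
  {"gripper":0.6,"offset":[-0.035,-0.007,0],"rotation":[0,0,0]},
  {"gripper":0.6,"offset":[-0.03,-0.005,0],"rotation":[0,0,0]},
])

```text
clock: 29.3
position: [0.4477, -0.1435, 0.1582]
ee_rot: [0.708, 0.706, 0.0, 0.001]
ft_force: [0.7, 0.5, -0.1]
grip_width: 0.599
grasp_force: 0.0
```

Emit:
jog_arm([
  {"gripper":0.5,"offset":[-0.03,-0.006,0],"rotation":[0,0,0]},
  {"gripper":0.5,"offset":[-0.02,-0.004,0],"rotation":[0,0,0]},
  {"gripper":0.5,"offset":[-0.01,-0.002,0],"rotation":[0,0,0]},
  {"gripper":0.5,"offset":[0,0,0],"rotation":[0,0,0]},
  {"gripper":0.5,"offset":[0,0,0],"rotation":[0,0,0]},
  {"gripper":0.5,"offset":[0,0,0],"rotation":[0,0,0]},
])

```text
clock: 29.9
position: [0.4366, -0.2004, 0.1575]
ee_rot: [0.707, 0.707, 0.0, 0.0]
ft_force: [0.6, -0.2, -0.4]
grip_width: 0.504
grasp_force: 0.0
```

```bash
python3 st.py "(.440,-.2095,.044)"
```

```text
[ 0.4366 -0.2004  0.1575] yaw x 90.04 tilt [ 0.  0. -1.] 0.5037105766619652 29.9 [ 0.72  0.11 -0.4   1.92  0.05  1.12  0.3 ]
tool delta [-0.0092  0.0034  0.1135]
```

Emit:
jog_arm([
  {"gripper":0.45,"offset":[-0.009,0.003,0.01],"rotation":[0,0,0]},
  {"gripper":0.45,"offset":[0,0,0.025],"rotation":[0,0,0]},
  {"gripper":0.45,"offset":[0,0,0.03],"rotation":[0,0,0]},
  {"gripper":0.45,"offset":[0,0,0.025],"rotation":[0,0,0]},
  {"gripper":0.45,"offset":[0,0,0.014],"rotation":[0,0,0]},
  {"gripper":0.45,"offset":[0,0,0.006],"rotation":[0,0,0]},
  {"gripper":0.45,"offset":[0,0,0],"rotation":[0,0,0]},
  {"gripper":0.45,"offset":[0,0,0],"rotation":[0,0,0]},
  {"gripper":0.05,"offset":[0,0,0],"rotation":[0,0,0]},
  {"gripper":0.05,"offset":[0,0,0],"rotation":[0,0,0]},
  {"gripper":0.05,"offset":[0,0,0],"rotation":[0,0,0]},
  {"gripper":0.05,"offset":[0,0,0],"rotation":[0,0,0]},
  {"gripper":0.05,"offset":[0,0,0],"rotation":[0,0,0]},
  {"gripper":0.05,"offset":[0,0,0],"rotation":[0,0,0]},
  {"gripper":0.05,"offset":[0,0,0],"rotation":[0,0,0]},
])

```text
clock: 31.4
position: [0.4396, -0.2111, 0.0481]
ee_rot: [0.708, 0.707, 0.0, 0.001]
ft_force: [-1.5, 1.6, 6.5]
grip_width: 0.124
grasp_force: 39.1
```

```bash
python3 st.py "(.5113,.207,.039)"
```

```text
[ 0.4396 -0.2111  0.0481] yaw x 89.92 tilt [ 0.001 -0.001 -1.   ] 0.12432470101146481 31.4 [ 0.7   0.27 -0.38  2.    0.13  0.89  0.25]
tool delta [0.4182 0.0711 0.0088]
```

Emit:
jog_arm([
  {"gripper":0.05,"offset":[0,0,-0.015],"rotation":[0,0,0]},
  {"gripper":0.05,"offset":[0,0,-0.03],"rotation":[0,0,0]},
  {"gripper":0.05,"offset":[0,0,-0.035],"rotation":[0,0,0]},
  {"gripper":0.05,"offset":[0.01,0.002,-0.03],"rotation":[0,0,0]},
  {"gripper":0.05,"offset":[0.025,0.004,-0.01],"rotation":[0,0,0]},
  {"gripper":0.05,"offset":[0.035,0.006,0],"rotation":[0,0,0]},
  {"gripper":0.05,"offset":[0.035,0.006,0],"rotation":[0,0,0]},
  {"gripper":0.05,"offset":[0.035,0.006,0],"rotation":[0,0,0]},
  {"gripper":0.05,"offset":[0.035,0.006,0],"rotation":[0,0,0]},
  {"gripper":0.05,"offset":[0.035,0.006,0],"rotation":[0,0,0]},
  {"gripper":0.05,"offset":[0.035,0.006,0],"rotation":[0,0,0]},
  {"gripper":0.05,"offset":[0.035,0.006,0],"rotation":[0,0,0]},
  {"gripper":0.05,"offset":[0.035,0.006,0],"rotation":[0,0,0]},
  {"gripper":0.05,"offset":[0.035,0.006,0],"rotation":[0,0,0]},
  {"gripper":0.05,"offset":[0.035,0.006,0],"rotation":[0,0,0]},
  {"gripper":0.05,"offset":[0.02,0.003,0],"rotation":[0,0,0]},
  {"gripper":0.05,"offset":[0.013,0.002,0.01],"rotation":[0,0,0]},
  {"gripper":0.05,"offset":[0,0,0.02],"rotation":[0,0,0]},
  {"gripper":0.05,"offset":[0,0,0],"rotation":[0,0,0]},
  {"gripper":0.05,"offset":[0,0,0],"rotation":[0,0,0]},
])

```text
clock: 33.4
position: [0.5105, 0.2068, 0.1374]
ee_rot: [0.708, 0.707, -0.0, -0.0]
ft_force: [0.4, 0.3, 0.1]
grip_width: 0.126
grasp_force: 39.0
```

```bash
python3 st.py "(.5113,.207,.0401)"
```

```text
[0.5105 0.2068 0.1374] yaw x 89.91 tilt [-0.001 -0.    -1.   ] 0.12572429589466375 33.4 [ 0.13  0.34 -0.71  1.76  0.24  1.14 -0.65]
tool delta [0.0002 0.0009 0.0973]
```

Emit:
jog_arm([
  {"gripper":0.05,"offset":[0,0.001,0.01],"rotation":[0,0,0]},
  {"gripper":0.05,"offset":[0,0,0.02],"rotation":[0,0,0]},
  {"gripper":0.05,"offset":[0,0,0.025],"rotation":[0,0,0]},
  {"gripper":0.05,"offset":[0,0,0.02],"rotation":[0,0,0]},
  {"gripper":0.05,"offset":[0,0,0.008],"rotation":[0,0,0]},
  {"gripper":0.05,"offset":[0,0,0],"rotation":[0,0,0]},
  {"gripper":0.05,"offset":[0,0,0],"rotation":[0,0,0]},
  {"gripper":0.05,"offset":[0,0,0.006],"rotation":[0,0,0]},
  {"gripper":0.05,"offset":[0,0,0.003],"rotation":[0,0,0]},
  {"gripper":0.05,"offset":[0,0,0.002],"rotation":[0,0,0]},
  {"gripper":0.05,"offset":[0,0,0.002],"rotation":[0,0,0]},
  {"gripper":0.05,"offset":[0,0,0.001],"rotation":[0,0,0]},
  {"gripper":0.05,"offset":[0,0,0],"rotation":[0,0,0]},
  {"gripper":0.05,"offset":[0,0,0],"rotation":[0,0,0]},
])

```text
clock: 34.8
position: [0.5117, 0.2072, 0.0404]
ee_rot: [0.708, 0.707, 0.0, 0.0]
ft_force: [0.1, -0.6, -0.5]
grip_width: 0.129
grasp_force: 39.0
```

Not in contact yet, so I'll lower it another 1 mm.

Emit:
jog_arm([
  {"gripper":0.05,"offset":[0,0,0.001],"rotation":[0,0,0]},
  {"gripper":0.05,"offset":[0,0,0],"rotation":[0,0,0]},
  {"gripper":0.05,"offset":[0,0,0],"rotation":[0,0,0]},
])

```text
clock: 35.1
position: [0.5118, 0.2073, 0.0401]
ee_rot: [0.708, 0.707, 0.0, 0.0]
ft_force: [-2.9, -1.6, 8.6]
grip_width: 0.124
grasp_force: 40.0
```

Now in contact. I'll release, rise and retreat.

Emit:
jog_arm([
  {"gripper":0.4,"offset":[0,0,0],"rotation":[0,0,0]},
  {"gripper":0.4,"offset":[0,0,0],"rotation":[0,0,0]},
  {"gripper":0.4,"offset":[0,0,0],"rotation":[0,0,0]},
  {"gripper":0.4,"offset":[0,0,0],"rotation":[0,0,0]},
  {"gripper":0.4,"offset":[0,0,-0.01],"rotation":[0,0,0]},
  {"gripper":0.4,"offset":[0,0,-0.025],"rotation":[0,0,0]},
  {"gripper":0.4,"offset":[0,0,-0.035],"rotation":[0,0,0]},
  {"gripper":0.4,"offset":[0,0,-0.035],"rotation":[0,0,0]},
  {"gripper":0.4,"offset":[0,0,-0.035],"rotation":[0,0,0]},
  {"gripper":0.4,"offset":[-0.02,0,-0.03],"rotation":[0,0,0]},
  {"gripper":0.4,"offset":[-0.03,0,0],"rotation":[0,0,0]},
  {"gripper":0.4,"offset":[-0.03,0,0],"rotation":[0,0,0]},
  {"gripper":0.4,"offset":[-0.03,0,0],"rotation":[0,0,0]},
  {"gripper":0.4,"offset":[-0.01,0,0],"rotation":[0,0,0]},
  {"gripper":0.4,"offset":[0,0,0],"rotation":[0,0,0]},
  {"gripper":0.4,"offset":[0,0,0],"rotation":[0,0,0]},
  {"gripper":0.4,"offset":[0,0,0],"rotation":[0,0,0]},
])

```text
clock: 36.8
position: [0.5113, 0.0889, 0.2095]
ee_rot: [0.707, 0.707, 0.0, -0.0]
ft_force: [-0.3, 0.9, -0.1]
grip_width: 0.402
grasp_force: 0.0
```

```bash
python3 - <<'E'
from h import *
a,b=[imaging.camera(n) for n in("top","side")]
cv2.imwrite("pics/g4.png",np.hstack([cv2.resize(a[130:300,110:380],(405,255),interpolation=2),cv2.resize(b[150:400,220:390],(340,500),interpolation=2)[:500]]) if 0 else np.hstack([cv2.copyMakeBorder(cv2.resize(a[130:300,110:380],(430,271),interpolation=2),0,229,0,0,0),cv2.resize(b[150:400,220:390],(340,500),interpolation=2)]))
E
```

```text
(no output)
```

View pics/g4.png

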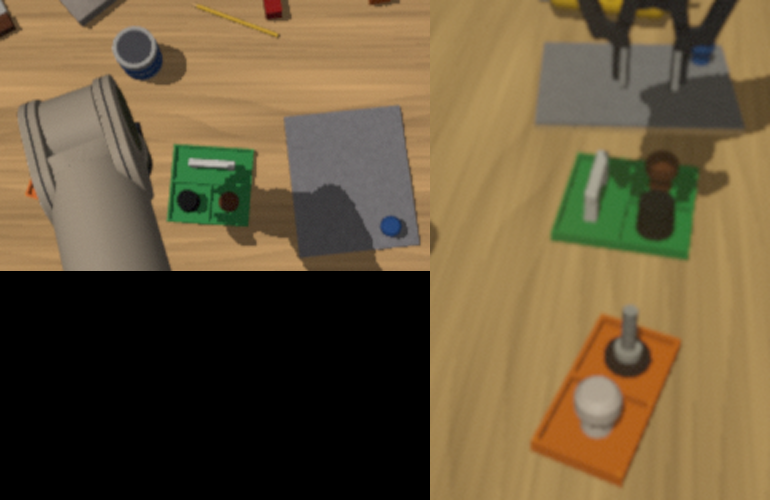

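All five parts stand upright in their bays: white (598,400) and levelling foot (628,350) in the orange tray, with the green kit complete. The blue knob is still on the board and the tin hasn't moved. I'll hand in now.

```bash
python3 -c "
from workcell import workorder
print(workorder.hand_in())"
```

```text
the job is handed in; nothing more can be done
None
```

Both kits are made up and handed in at about 37 s: all five parts stand upright in their bays, and the blue knob, paint tin and jigsaw were not touched.

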